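# Pair the stacked lids with their jars

## Task

The terracotta lids have come out of the kiln stacked on the plywood disc: take the stack apart from the top, one lid after another, and set each gently on the jar of its own shape and size, plug down in the mouth, lying flat on the rim and squared up with the jar. Leave the jars standing where they are, and do not disturb the bowl or the plaster block.

Things in the scene. Friction and masses are not known exactly. Their poses are not given: they have to be found in the camera images.
- small_round_lid: Terracotta lid with a pale line round its top, topmost of the stack: round slab 36 mm across; round plug 10 mm across. One piece, 20 mm tall: slab 14 mm thick (6 to 20 mm above the origin) over a plug 6 mm high. Origin: centre of the plug's underside; z up, x, y as it lies. 
- square_lid: Terracotta lid with a pale line round its top, under the small round one in the stack: square slab 48 x 48 mm; square plug 20 x 20 mm. One piece, 20 mm tall: slab 14 mm thick (6 to 20 mm above the origin) over a plug 6 mm high. Origin: centre of the plug's underside; z up, x and y along its sides. 
- large_round_lid: Terracotta lid with a pale line round its top, under the square one in the stack: round slab 68 mm across; round plug 38 mm across. One piece, 20 mm tall: slab 14 mm thick (6 to 20 mm above the origin) over a plug 6 mm high. Origin: centre of the plug's underside; z up, x, y as it lies. 
- oblong_lid: Terracotta lid, pale-edged too, lowest of the stack: slab 128 mm (x) by 68 mm (y); plug 96 x 36 mm. One piece, 20 mm tall: slab 14 mm thick (6 to 20 mm above the origin) over a plug 6 mm high. Origin: centre of the plug's underside; z up, x along its long side. It lies on a fixed plywood disc (170 mm across, 12 mm high); each other lid stands on its plug on the lid below.
- small_round_jar: Open, empty, loose terracotta jar with a pale band, round and straight-sided, 36 mm outside diameter, 45 mm high, mouth 26 mm across (inside floor 6 mm up), about 0.1 kg. Origin: centre of its underside, on the table; z up.
- square_jar: Open, empty, loose terracotta jar with a pale band, square, 48 x 48 mm outside, 60 mm high, mouth 36 x 36 mm, about 0.2 kg. Origin: centre of its underside, on the table; z up, x and y along its sides.
- large_round_jar: Open, empty, loose terracotta jar with a pale band, round and straight-sided, 66 mm outside diameter, 70 mm high, mouth 54 mm across (inside floor 7 mm up), about 0.3 kg. Origin: centre of its underside, on the table; z up.
- oblong_jar: Open, empty, loose terracotta jar with a pale band, oblong, 126 mm (x) by 66 mm (y) outside, 50 mm high, mouth 112 x 52 mm, about 0.45 kg. Origin: centre of its underside, on the table; z up, x along its long side.
- bowl: Bystander: shallow round terracotta bowl, 100 mm across the rim, 45 mm high, with a flaring wall. Origin: centre of its underside, on the table.
- mould: Bystander: pale plaster block 90 x 70 mm, 35 mm high. Origin: centre of its underside, on the table.
Mind the look-alikes: they are no part of the job. Leave any pink look-alike of the small_round_lid alone.

How it is judged (in metres and radians):
On the way, in this order (a step that is already met when the one before it is completed fails the run):
1. the small round lid lies on the small round jar, released (horizontal distance between small_round_lid and small_round_jar below 0.012 m and z of small_round_lid in the frame of small_round_jar between 0.036 and 0.042 m and angle between small_round_lid's own z axis and vertical below 0.1 rad and contact force between the fingers and small_round_lid below 0.1 N), for 0.2 s.
2. the square lid lies on the square jar, released (horizontal distance between square_lid and square_jar below 0.012 m and z of square_lid in the frame of square_jar between 0.051 and 0.057 m and angle between square_lid's own z axis and vertical below 0.1 rad and contact force between the fingers and square_lid below 0.1 N and (angle between the x axis of square_lid and the x axis of square_jar, either way round below 0.25 rad or angle between the x axis of square_lid and the y axis of square_jar, either way round below 0.25 rad)), for 0.2 s.
3. the large round lid lies on the large round jar, released (horizontal distance between large_round_lid and large_round_jar below 0.012 m and z of large_round_lid in the frame of large_round_jar between 0.061 and 0.067 m and angle between large_round_lid's own z axis and vertical below 0.1 rad and contact force between the fingers and large_round_lid below 0.1 N), for 0.2 s.
4. the oblong lid lies on the oblong jar, released (horizontal distance between oblong_lid and oblong_jar below 0.012 m and z of oblong_lid in the frame of oblong_jar between 0.041 and 0.047 m and angle between oblong_lid's own z axis and vertical below 0.1 rad and contact force between the fingers and oblong_lid below 0.1 N and angle between the x axis of oblong_lid and the x axis of oblong_jar, either way round below 0.25 rad), for 0.2 s.
At the end, for the whole second after the job is handed in: Each lid is released and still on its own jar: centres within 12 mm, slab on the rim (height within 3 mm), tilt under 0.1 rad, square and oblong lids in line with their jars within 0.25 rad; each jar upright within 0.06 rad and within 30 mm of its start (all of step 1 and all of step 2 and all of step 3 and all of step 4 and linear speed of each of small_round_lid, square_lid, large_round_lid, oblong_lid below 0.02 m/s and angle between each of small_round_jar, square_jar, large_round_jar, oblong_jar's own z axis and vertical below 0.06 rad and distance of each of small_round_jar, square_jar, large_round_jar, oblong_jar from where it was at the start of the episode below 0.03 m); the robot touches nothing.
It fails at once if the bowl is pushed more than 20 mm from its place (distance of bowl from where it was at the start of the episode above 0.02 m).
It fails at once if the mould is pushed more than 20 mm from its place (distance of mould from where it was at the start of the episode above 0.02 m).
It fails at once if a lid is dropped or rammed onto its jar (faster than 0.5 m/s within 20 mm of its seat) ((horizontal distance between small_round_lid and small_round_jar below 0.03 m and z of small_round_lid in the frame of small_round_jar below 0.059 m and linear speed of small_round_lid above 0.5 m/s) or (horizontal distance between square_lid and square_jar below 0.03 m and z of square_lid in the frame of square_jar below 0.074 m and linear speed of square_lid above 0.5 m/s) or (horizontal distance between large_round_lid and large_round_jar below 0.03 m and z of large_round_lid in the frame of large_round_jar below 0.084 m and linear speed of large_round_lid above 0.5 m/s) or (horizontal distance between oblong_lid and oblong_jar below 0.03 m and z of oblong_lid in the frame of oblong_jar below 0.064 m and linear speed of oblong_lid above 0.5 m/s)).
It also fails if it takes over 115 s, if anything falls off the work surface, if the arm or the gripper's body presses on something with over 40 N, if the wrist force passes 120 N, or if a joint passes its speed limit or range.

## Robot

A 6-joint arm with a two-finger parallel gripper is mounted at the origin on the work surface. World frame = base frame: x ahead of the robot, y to its left, z up, the work surface at z = 0. Lengths are in m, angles in degrees, forces in N, time in s.
With the tool pointing down it reaches from about 0.375 to 0.9 m from the base axis. Payload 3.1 kg.
Tool frame: the origin (TCP) lies midway between the tips of the shut fingers; the grasp point (between the pads) lies 19 mm behind it (bot.hold_point_z is the distance from the TCP to the grasp point, in m); z points along the fingers, y is the line along which they close (so a half turn about z gives the same grasp; the last joint's range is limited). The gripper opens to 87 mm and grips with 3 to 60 N. Pads are 19 mm wide; open, the fingers measure 117 mm over their backs; the gripper's body (75 mm by 190 mm) begins 51 mm behind the grasp point.
Start: joints at [64.945, 30.224, 82.088, -0, 67.689, -10.227], TCP at [0.16, 0.604, 0.223] pointing down, gripper open.
Joint ranges: [-176.69, 176.69], [-43.24, 126.21], [12.49, 139.97], [-82, 262], [0, 151.66], [-163.58, 163.58]. Speed limits (degrees/s): [159.86, 159.86, 180, 180, 180, 180].

## Interface

Orientations are given as a 3x3 rotation matrix whose columns are the frame's x, y, z axes.
In Python, from rig import read_state, optics, order, bot gives the robot as it stands.
- The arm moves only by the tool drive_tool, never from a script. Its argument "steps" is a list of rows, each a list of 7 numbers: the finger opening in mm, from 0 to 87, then the shift along the tool's x, y, z normalised to -1 to 1, where 1 is 0.12 m, then the turn, a rotation vector about the tool's x, y, z normalised to -1 to 1, where 1 is 1.5 rad. In form: [[jaw, tx, ty, tz, ax, ay, az], ...]. A call has 1 to 8 rows; each row is the pose to reach, as a shift and turn from the pose commanded when the call began, along the tool's axes at that moment; what a row does not reach only later rows make up. A row lasts 1/10 s, in which the tool goes at most 50 mm and 8.59 degrees, less where a joint would pass 70% of its speed; a pose out of reach is approached as far as the arm can. A call with a number of a shift or a turn outside -1 to 1 is refused whole. A call with a gripper value outside its range is refused whole. The fingers move at their own pace and stop on an object; the grip force is fixed at half the most. Time passes only in rows, so rows that repeat a pose let the fingers close. It gives the time, the measured TCP pose, the force, the opening and the grip force at its end, in the units of the state.
- read_state(): the state, without advancing time (a new reading comes with each control period).
- optics.capture(name): name is "scene" or "top"; returns a dict with "color" (420x560x3 uint8, blue, green, red), "range_z" (420x560 float32, m along the optical axis (not along the pixel's ray), 0 where there is no reading), "fx", "fy", "cx", "cy" (pixels), "rvec" (rotation vector, rad) and "tvec" (3), from world to camera coordinates, as OpenCV has them. Camera axes: x right, y down, z forward; pixel columns grow to the right and rows downward; lengths in m; the calibration is good to about 2 mm. A picture is of the moment at which its call begins.
- order.hand_in(): hands the job in; it is judged then, once.
The state is a dict: "time_s": time; "joint_positions": joint angles; "qvel": joint speeds; "tau": joint torques, N m; "position": TCP position; "tcp_rot": TCP orientation; "force": force on the tool from outside, world axes, zero at the start; "moment": the same for the moment, N m; "opening": opening from 0.0 (shut) to 1.0 (fully open); "grasp_force": force on a finger pad.
Only numpy, scipy, OpenCV 4.12 (cv2) and the standard library are available. Lean on these libraries where they do the work, as an engineer would, in place of code of your own. Each camera call takes 0.05 s, during which the arm holds its last target. There are 200 camera calls.

## Working session

There is one attempt and no reset: what is moved stays moved. The work goes in short steps, Python scripts to look and compute and a tool call to move; the robot and the scene stay as the last step left them, time stands still between calls to the robot, and variables do not carry over. Pictures are saved under pics/ and viewed, at most 14 in all, crops included, and the job is handed in when it is done.

Besides the shell and the picture viewer there is one more tool, called as name(argument=value, ...) on one line, values as JSON. drive_tool: Moves the arm, as the interface text tells. Scaled input: -1 to 1 covers 0.12 m each way for a shift and 1.5 rad each way for a turn. Its arguments: {"type":"object","properties":{"steps":{"type":"array"}},"required":["steps"]}

```bash
ls; mkdir -p pics
python3 - <<'E'
from rig import read_state, optics, order, bot
import cv2,numpy as np
s=read_state();print(s);print(bot.hold_point_z)
for n in("scene","top"):
    c=optics.capture(n);cv2.imwrite(f"pics/{n}0.png",c["color"]);np.savez(f"{n}0.npz",**c)
    R=cv2.Rodrigues(np.array(c["rvec"],float))[0];print(n,c["fx"],c["cx"],c["cy"],-R.T@np.array(c["tvec"]).ravel(),R[2])
E
```

```text
pics
{'time_s': 0.0, 'joint_positions': array([ 6.49421650e+01,  3.02776357e+01,  8.21551301e+01, -2.32360515e-03,
        6.76872450e+01, -1.02268072e+01]), 'qvel': array([ 7.60588365e-03,  1.14472800e-02,  7.03356714e-02, -1.14856136e-04,
        1.15348882e-01,  2.93259852e-02]), 'tau': array([-1.32309215e-03, -4.40044749e+01, -1.76591331e+01,  6.29846100e-02,
        5.83865948e-02, -1.59044484e-04]), 'position': array([0.15965211, 0.60352883, 0.22159285]), 'tcp_rot': array([[-9.66688721e-01,  2.55953488e-01, -8.53137205e-04],
       [ 2.55954690e-01,  9.66686886e-01, -1.91333101e-03],
       [ 3.34992803e-04, -2.06795998e-03, -9.99997806e-01]]), 'force': array([-0.45574998, -0.32508342, -0.18401505]), 'moment': array([0.04999581, 0.05279779, 0.01593825]), 'grasp_force': 0.0, 'opening': 1.000214248867137}
0.0187
scene 429.6810299562092 277.0706382468369 199.56169340133027 [ 1.07686125 -0.49849038  0.60956023] [-0.62683862  0.54304061 -0.55873092]
top 462.9664059726217 280.255265112587 208.4582424265024 [0.31081068 0.00252092 0.91896993] [ 0.23073627 -0.01902016 -0.97283041]
```

View pics/scene0.png

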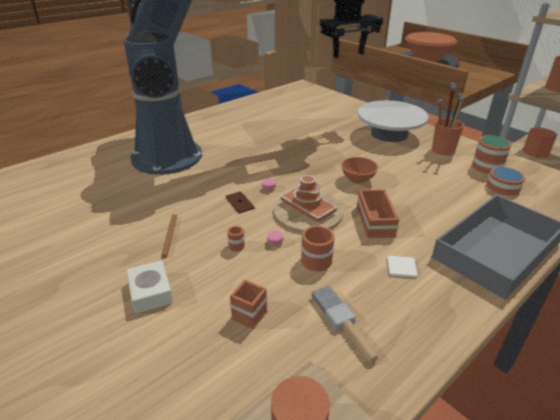

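View pics/top0.png

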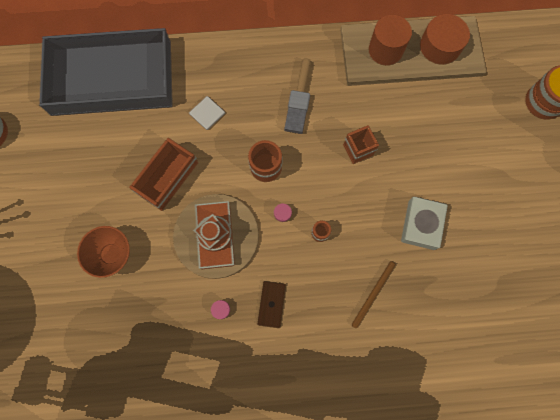

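```bash
cat > h.py <<'E'
import cv2,numpy as np
def pts(c):
    z=c["range_z"];v,u=np.mgrid[:z.shape[0],:z.shape[1]]
    R=cv2.Rodrigues(np.array(c["rvec"],float))[0];t=np.array(c["tvec"],float).ravel()
    P=np.dstack([(u-c["cx"])/c["fx"]*z,(v-c["cy"])/c["fy"]*z,z])
    W=(P-t)@R; W[z==0]=np.nan
    return W
def pix(c,p): 
    return cv2.projectPoints(np.array(p,float).reshape(-1,3),np.array(c["rvec"],float),np.array(c["tvec"],float),np.array([[c["fx"],0,c["cx"]],[0,c["fy"],c["cy"]],[0,0,1.]]),None)[0].reshape(-1,2)
def cast(c,uv,h):
    R=cv2.Rodrigues(np.array(c["rvec"],float))[0];t=np.array(c["tvec"],float).ravel()
    uv=np.array(uv,float).reshape(-1,2)
    d=np.c_[(uv[:,0]-c["cx"])/c["fx"],(uv[:,1]-c["cy"])/c["fy"],np.ones(len(uv))]@R
    C=-R.T@t
    return (C+d*((h-C[2])/d[:,2])[:,None])[:,:2]
def band(W,ctr,r,h,tol=.006):
    m=(abs(W[...,2]-h)<tol)&(np.hypot(W[...,0]-ctr[0],W[...,1]-ctr[1])<r)
    return W[m]
E
python3 - <<'E'
from h import *
c=dict(np.load("top0.npz"));s=dict(np.load("scene0.npz"))
W=pts(c);S=pts(s)
obj=dict(srj=((321,229),.045,.035),sqj=((361,142),.06,.05),lrj=((265,158),.07,.055),obj=((164,174),.05,.085),
 l1=((211,231),.092,.035),l2=((211,231),.072,.05),l3=((211,231),.052,.06),l4=((213,235),.032,.09),bowl=((104,251),.045,.07),mould=((427,222),.035,.075))
for n,(uv,h,r) in obj.items():
    g=cast(c,uv,h)[0]
    for nm,Q in(("top",W),("scn",S)):
        b=band(Q,g,r,h)
        if len(b)<8: print(n,nm,len(b));continue
        xy=(b[:,:2]*1000).astype(np.float32)
        (cx,cy),rad=cv2.minEnclosingCircle(xy);(rx,ry),(w,hh),a=cv2.minAreaRect(xy)
        print(n,nm,len(b),"z%.1f"%(np.median(b[:,2])*1000),"circ %.0f %.0f d%.0f"%(cx,cy,2*rad),"rect %.0f %.0f %.0fx%.0f @%.0f"%(rx,ry,w,hh,a))
# enlarged crop
a=cv2.resize(c["color"][190:280,160:300],None,fx=5,fy=5,interpolation=cv2.INTER_CUBIC)
b=cv2.resize(s["color"][160:250,250:350],None,fx=5,fy=5,interpolation=cv2.INTER_CUBIC)
cv2.imwrite("pics/crop.png",cv2.resize(np.hstack([a,b]),None,fx=.66,fy=.66))
E
```

```text
srj top 141 z44.9 circ 472 -91 d36 rect 472 -91 33x36 @84
srj scn 103 z43.0 circ 472 -93 d37 rect 473 -93 32x36 @53
sqj top 294 z59.7 circ 642 -187 d65 rect 642 -188 49x48 @19
sqj scn 335 z58.2 circ 642 -189 d66 rect 643 -189 50x50 @18
lrj top 332 z69.7 circ 619 8 d67 rect 619 8 65x65 @40
lrj scn 259 z67.9 circ 619 6 d68 rect 620 6 64x65 @75
obj top 724 z49.8 circ 611 212 d140 rect 611 212 69x126 @51
obj scn 366 z48.0 circ 614 211 d137 rect 612 211 66x130 @51
l1 top 308 z92.9 circ 476 117 d36 rect 476 117 33x35 @85
l1 scn 123 z91.4 circ 476 115 d40 rect 477 115 36x37 @74
l2 top 342 z72.7 circ 479 118 d64 rect 479 118 48x48 @37
l2 scn 176 z71.1 circ 480 118 d64 rect 479 118 48x52 @36
l3 top 327 z52.9 circ 479 116 d68 rect 479 115 66x67 @76
l3 scn 191 z51.1 circ 481 114 d69 rect 485 108 65x53 @41
l4 top 1278 z33.0 circ 480 118 d142 rect 480 118 129x68 @1
l4 scn 549 z31.3 circ 482 116 d141 rect 480 114 132x74 @4
bowl top 475 z44.1 circ 462 328 d100 rect 461 327 98x97 @43
bowl scn 167 z42.3 circ 462 327 d103 rect 462 328 96x102 @40
mould top 1632 z35.6 circ 472 -297 d110 rect 472 -297 71x90 @71
mould scn 1309 z34.1 circ 473 -298 d112 rect 473 -298 70x92 @71
```

View pics/crop.png

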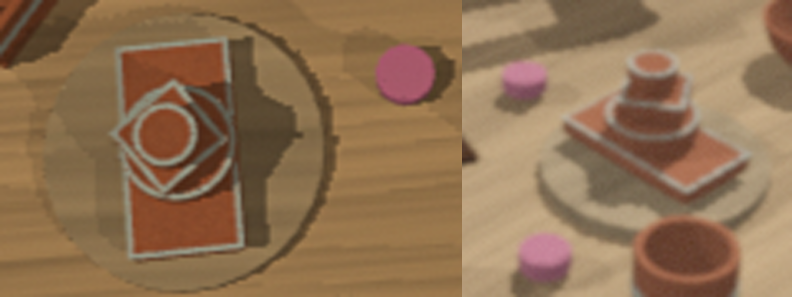

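Top-view candidates for the small round lid are the terracotta disc with a pale line on top of the stack at (211,231), and the pink discs at (284,212) and (220,310). The crop confirms that the terracotta one with the pale line is the real lid, because it sits on the stack. The pink ones are look-alikes and stay put.

Jars are at (321,231) small round, (361,144) square, (265,160) large round and (164,174) oblong. I'm moving above the stack now.

drive_tool(steps=[[60,-0.9,-0.815,0,0,0,0],[60,-0.9,-0.815,0,0,0,0],[60,-0.9,-0.815,0,0,0,0],[60,-0.9,-0.815,0,0,0,0]])

```text
time_s: 0.5
position: [0.2409, 0.4774, 0.2219]
tcp_rot: [[-0.965, 0.261, -0.001], [0.261, 0.965, -0.004], [0.0, -0.005, -1.0]]
force: [0.2, 0.4, 0.5]
opening: 0.738
grasp_force: 0.0
```

drive_tool(steps=[[60,-0.9,-0.815,0,0,0,0],[60,-0.9,-0.815,0,0,0,0],[60,-0.9,-0.815,0,0,0,0],[60,-0.9,-0.815,0,0,0,0]])

```text
time_s: 0.9
position: [0.321, 0.3567, 0.2224]
tcp_rot: [[-0.965, 0.262, 0.0], [0.262, 0.965, -0.002], [-0.001, -0.001, -1.0]]
force: [0.8, 0.7, -0.3]
opening: 0.692
grasp_force: 0.0
```

drive_tool(steps=[[60,-0.9,-0.815,0,0,0,0],[60,-0.9,-0.815,0,0,0,0],[60,-0.9,-0.815,0,0,0,0],[60,-0.9,-0.815,0,0,0,0]])

```text
time_s: 1.3
position: [0.4015, 0.2353, 0.2227]
tcp_rot: [[-0.965, 0.261, 0.003], [0.261, 0.965, -0.0], [-0.003, 0.0, -1.0]]
force: [0.3, -0.0, 0.1]
opening: 0.687
grasp_force: 0.0
```

drive_tool(steps=[[60,-0.9,-0.815,0.2,0,0,-0.175],[60,-0.9,-0.815,0.2,0,0,-0.175],[60,-0.9,-0.815,0.2,0,0,-0.175],[60,-0.9,-0.815,0.2,0,0,-0.175],[60,-0.9,-0.815,0.2,0,0,-0.175],[60,-0.9,-0.815,0.2,0,0,-0.175],[60,-0.9,-0.815,0.2,0,0,-0.175],[60,-0.9,-0.815,0.2,0,0,-0.175]])

```text
time_s: 2.1
position: [0.4766, 0.117, 0.1988]
tcp_rot: [[-1.0, -0.006, -0.0], [-0.006, 1.0, 0.0], [0.0, 0.0, -1.0]]
force: [0.2, -0.3, -0.1]
opening: 0.689
grasp_force: 0.0
```

drive_tool(steps=[[60,0.005,-0.008,0.3,0,0,0],[60,0.005,-0.008,0.6,0,0,0],[60,0.005,-0.008,0.8,0,0,0],[60,0.005,-0.008,0.95,0,0,0],[60,0.005,-0.008,1.0,0,0,0],[60,0.005,-0.008,1.0,0,0,0]])

```text
time_s: 2.7
position: [0.4762, 0.1151, 0.0781]
tcp_rot: [[-1.0, -0.005, -0.002], [-0.005, 1.0, 0.0], [0.002, 0.0, -1.0]]
force: [0.8, 0.2, 0.8]
opening: 0.688
grasp_force: 0.0
```

drive_tool(steps=[[45,0,0,0,0,0,0],[40,0,0,0,0,0,0],[35,0,0,0,0,0,0],[30,0,0,0,0,0,0],[25,0,0,0,0,0,0],[25,0,0,0,0,0,0],[25,0,0,0,0,0,0],[25,0,0,0,0,0,0]])

```text
time_s: 3.5
position: [0.4773, 0.1145, 0.0791]
tcp_rot: [[-1.0, -0.004, 0.001], [-0.004, 1.0, 0.0], [-0.001, 0.0, -1.0]]
force: [0.2, 0.9, 5.6]
opening: 0.403
grasp_force: 30.0
```

drive_tool(steps=[[25,0,0,-0.1,0,0,0],[25,0,0,-0.25,0,0,0],[25,0,0,-0.4,0,0,0],[25,0,0,-0.5,0,0,0],[25,0,0,-0.5,0,0,0],[25,0,0,-0.5,0,0,0]])

```text
time_s: 4.1
position: [0.4767, 0.1144, 0.1388]
tcp_rot: [[-1.0, -0.004, 0.0], [-0.004, 1.0, -0.0], [-0.0, -0.0, -1.0]]
force: [-0.4, -0.1, -2.2]
opening: 0.407
grasp_force: 30.0
```

```bash
cat > look.py <<'E'
import sys
from rig import optics,read_state
from h import *
def rep(n,ctr,r,h,views=("top","scene"),tol=.006):
    for v in views:
        b=band(pts(C[v]),np.array(ctr)/1000,r/1000,h/1000,tol)
        if len(b)<8: print(n,v,len(b));continue
        xy=(b[:,:2]*1000).astype(np.float32)
        (cx,cy),rad=cv2.minEnclosingCircle(xy);(rx,ry),(w,hh),a=cv2.minAreaRect(xy)
        print(n,v,len(b),"z%.1f"%(np.median(b[:,2])*1000),"circ %.0f %.0f d%.0f"%(cx,cy,2*rad),"rect %.0f %.0f %.0fx%.0f @%.0f"%(rx,ry,w,hh,a))
C={v:optics.capture(v) for v in("top","scene")}
def save(tag,vs=("top","scene"),box=None):
    t=C["top"]["color"][60:300,120:440];s=C["scene"]["color"][100:340,190:510]
    cv2.imwrite(f"pics/{tag}.png",np.hstack([cv2.resize(t,(400,300)),cv2.resize(s,(400,300))]))
E
python3 - <<'E'
from look import *
save("a1"); print(read_state()["position"],read_state()["opening"]*87)
rep("sq",(479,118),50,72);rep("lr",(480,116),60,52);rep("ob",(480,117),90,32);rep("held",(477,115),30,152,tol=.008)
E
```

```text
[0.476173   0.11443635 0.13801624] 34.673708350303734
sq top 18 z71.2 circ 461 103 d12 rect 462 104 5x12 @35
sq scene 259 z71.2 circ 480 117 d65 rect 480 117 47x52 @36
lr top 105 z52.5 circ 457 99 d36 rect 457 99 12x36 @38
lr scene 200 z51.1 circ 481 113 d69 rect 485 108 65x54 @41
ob top 362 z32.8 circ 444 101 d66 rect 444 101 55x37 @1
ob scene 552 z31.2 circ 481 116 d142 rect 480 116 130x70 @2
held top 0
held scene 185 z150.5 circ 478 113 d56 rect 478 112 33x53 @8
```

View pics/a1.png

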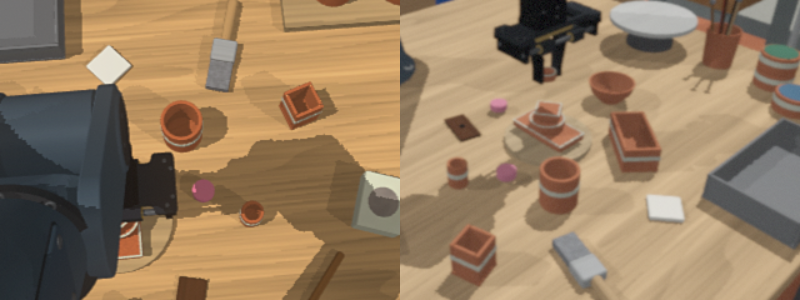

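The right panel shows the lid held at (547,73), with the rest of the stack intact. Moving over the small jar.

drive_tool(steps=[[25,0,-0.3,0,0,0,0],[25,0,-0.6,0,0,0,0],[25,0,-0.86,0,0,0,0]])

```text
time_s: 4.5
position: [0.4766, 0.0102, 0.1377]
tcp_rot: [[-1.0, -0.004, -0.002], [-0.004, 1.0, 0.0], [0.002, 0.0, -1.0]]
force: [-0.4, -0.3, -0.9]
opening: 0.401
grasp_force: 30.0
```

drive_tool(steps=[[25,0.04,-0.3,0,0,0,0],[25,0.04,-0.6,0,0,0,0],[25,0.04,-0.8,0,0,0,0],[25,0.04,-0.86,0,0,0,0],[25,0.04,-0.86,0.2,0,0,0],[25,0.04,-0.86,0.4,0,0,0],[25,0.04,-0.86,0.4,0,0,0]])

```text
time_s: 5.2
position: [0.4702, -0.0903, 0.088]
tcp_rot: [[-1.0, -0.004, -0.007], [-0.004, 1.0, 0.003], [0.007, 0.003, -1.0]]
force: [-0.7, 0.6, -0.3]
opening: 0.404
grasp_force: 30.0
```

Run:
```python
from look import *
save("a2"); print(read_state()["position"]*1000,read_state()["opening"]*87)
rep("jar",(472,-92),35,45);
```

```text
[472.16453779 -91.04508255  90.13793326] 35.301799900442084
jar top 0
jar scene 102 z42.8 circ 472 -93 d37 rect 473 -92 32x36 @54
```

View pics/a2.png

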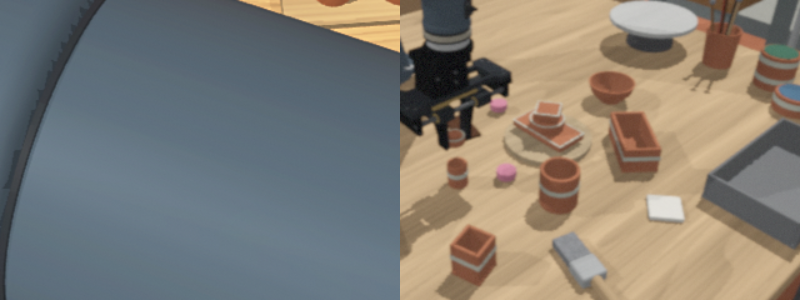

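The right panel shows the held lid at (456,135), straight above its jar at (457,172). Lowering it.

drive_tool(steps=[[25,0,-0.008,0.1,0,0,0],[25,0,-0.008,0.2,0,0,0],[25,0,-0.008,0.28,0,0,0],[25,0,-0.008,0.32,0,0,0],[25,0,-0.008,0.345,0,0,0],[25,0,-0.008,0.355,0,0,0],[25,0,-0.008,0.355,0,0,0],[25,0,-0.008,0.355,0,0,0]])

```text
time_s: 6.1
position: [0.473, -0.093, 0.0482]
tcp_rot: [[-1.0, -0.004, 0.001], [-0.004, 1.0, -0.0], [-0.001, -0.0, -1.0]]
force: [-0.4, -0.4, -0.5]
opening: 0.402
grasp_force: 30.0
```

drive_tool(steps=[[25,0,0,0.005,0,0,0],[25,0,0,0.01,0,0,0],[25,0,0,0.015,0,0,0],[25,0,0,0.015,0,0,0]])

```text
time_s: 6.5
position: [0.4728, -0.0929, 0.0463]
tcp_rot: [[-1.0, -0.004, 0.0], [-0.004, 1.0, -0.0], [-0.0, -0.0, -1.0]]
force: [0.8, -0.2, 0.7]
opening: 0.404
grasp_force: 30.0
```

drive_tool(steps=[[25,0,0,0.005,0,0,0],[25,0,0,0.01,0,0,0],[25,0,0,0.01,0,0,0]])

```text
time_s: 6.8
position: [0.4729, -0.093, 0.0461]
tcp_rot: [[-1.0, -0.004, 0.001], [-0.004, 1.0, -0.0], [-0.001, -0.0, -1.0]]
force: [-2.2, 0.2, 10.8]
opening: 0.399
grasp_force: 30.0
```

Contact registered at 10.8 N, so the lid is seated. Opening slowly, then lifting.

drive_tool(steps=[[37,0,0,0,0,0,0],[40,0,0,0,0,0,0],[45,0,0,0,0,0,0],[50,0,0,0,0,0,0],[55,0,0,0,0,0,0],[60,0,0,0,0,0,0]])

```text
time_s: 7.4
position: [0.4726, -0.0928, 0.0447]
tcp_rot: [[-1.0, -0.004, -0.001], [-0.004, 1.0, 0.0], [0.001, 0.0, -1.0]]
force: [0.4, 0.1, 0.3]
opening: 0.649
grasp_force: 0.0
```

drive_tool(steps=[[60,0,0,-0.1,0,0,0],[60,0,0,-0.3,0,0,0],[60,0,0,-0.6,0,0,0],[60,0,0,-0.9,0,0,0]])

```text
time_s: 7.8
position: [0.472, -0.0925, 0.1542]
tcp_rot: [[-1.0, -0.004, -0.002], [-0.004, 1.0, 0.001], [0.002, 0.001, -1.0]]
force: [0.8, -0.6, -0.3]
opening: 0.688
grasp_force: 0.0
```

drive_tool(steps=[[65,-0.06,0.85,0,0,0,0],[65,-0.06,0.85,0,0,0,0],[65,-0.06,0.85,0,0,0,0]])

```text
time_s: 8.1
position: [0.4782, 0.0139, 0.1538]
tcp_rot: [[-1.0, -0.009, -0.001], [-0.009, 1.0, 0.002], [0.001, 0.002, -1.0]]
force: [-0.4, -0.3, -0.2]
opening: 0.746
grasp_force: 0.0
```

Run:
```python
from look import *
print(read_state()["position"]*1000,read_state()["opening"]*87)
rep("slid",(472,-92),35,59);rep("sq",(480,117),50,72)
```

```text
[479.1994361   10.40141607 153.42699265] 64.96836592707602
slid top 205 z59.9 circ 471 -94 d35 rect 467 -95 27x35 @8
slid scene 170 z58.1 circ 471 -95 d40 rect 472 -95 35x35 @43
sq top 0
sq scene 258 z71.2 circ 480 117 d66 rect 479 117 48x51 @38
```

drive_tool(steps=[[70,-0.005,0.4,0,0,0,-0.1],[70,-0.005,0.89,0,0,0,-0.2],[70,-0.005,0.89,0,0,0,-0.3],[70,-0.005,0.89,0,0,0,-0.4],[70,-0.005,0.89,0,0,0,-0.427],[70,-0.005,0.89,0,0,0,-0.427],[70,-0.005,0.89,0,0,0,-0.427],[70,-0.005,0.89,0,0,0,-0.427]])

```text
time_s: 9.0
position: [0.48, 0.1151, 0.1529]
tcp_rot: [[-0.801, -0.599, -0.0], [-0.599, 0.801, -0.0], [0.0, 0.0, -1.0]]
force: [-0.1, 0.0, -0.6]
opening: 0.798
grasp_force: 0.0
```

drive_tool(steps=[[70,-0.007,0.02,0.2,0,0,0],[70,-0.007,0.02,0.4,0,0,0],[70,-0.007,0.02,0.6,0,0,0],[70,-0.007,0.02,0.73,0,0,0],[70,-0.007,0.02,0.774,0,0,0],[70,-0.007,0.02,0.774,0,0,0]])

```text
time_s: 9.6
position: [0.4788, 0.118, 0.0595]
tcp_rot: [[-0.8, -0.6, -0.002], [-0.6, 0.8, -0.0], [0.001, 0.001, -1.0]]
force: [-0.4, 0.0, 0.3]
opening: 0.806
grasp_force: 0.0
```

drive_tool(steps=[[60,0,0,0,0,0,0],[55,0,0,0,0,0,0],[50,0,0,0,0,0,0],[45,0,0,0,0,0,0],[38,0,0,0,0,0,0],[38,0,0,0,0,0,0],[38,0,0,0,0,0,0],[38,0,0,0,0,0,0]])

```text
time_s: 10.4
position: [0.4792, 0.1185, 0.0606]
tcp_rot: [[-0.8, -0.601, 0.001], [-0.601, 0.8, 0.0], [-0.001, -0.0, -1.0]]
force: [-0.6, 1.0, 4.6]
opening: 0.545
grasp_force: 30.0
```

drive_tool(steps=[[38,0,0,-0.1,0,0,0],[38,0,0,-0.25,0,0,0],[38,0,0,-0.4,0,0,0],[38,0,0,-0.6,0,0,0],[38,0.15,-0.3,-0.6,0,0,0],[38,0.15,-0.65,-0.6,0,0,0],[38,0.15,-0.955,-0.6,0,0,0],[38,0.15,-0.955,-0.6,0,0,0]])

```text
time_s: 11.2
position: [0.5381, 0.0119, 0.1332]
tcp_rot: [[-0.802, -0.597, 0.007], [-0.597, 0.802, -0.002], [-0.004, -0.006, -1.0]]
force: [-0.3, -0.2, -1.0]
opening: 0.55
grasp_force: 30.0
```

Run:
```python
from look import *
save("b1");print(read_state()["position"]*1000,read_state()["opening"]*87)
rep("lr",(480,116),60,52);rep("ob",(480,117),90,32)
```

```text
[533.30558991  15.29379802 132.18146773] 47.76950068236268
lr top 0
lr scene 290 z51.2 circ 479 114 d73 rect 487 117 51x73 @20
ob top 0
ob scene 446 z31.2 circ 483 115 d140 rect 483 116 127x72 @2
```

View pics/b1.png

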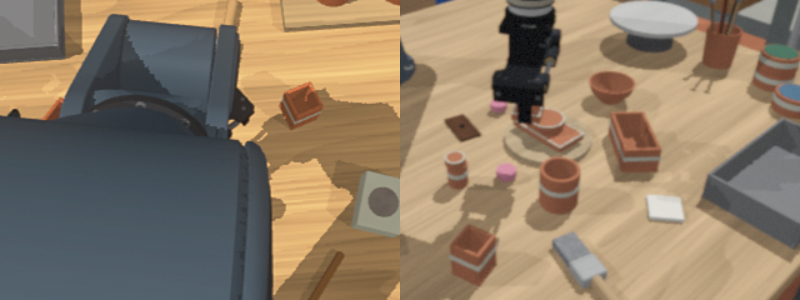

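The small lid sits on its jar at right (457,158). The square lid is held at about (527,110), and the large round and oblong lids are still stacked. Continuing to the square jar.

drive_tool(steps=[[38,0.15,-0.3,0,0,0,0],[38,0.15,-0.65,0,0,0,0],[38,0.15,-0.955,0,0,0,0]])

```text
time_s: 11.6
position: [0.5872, -0.0862, 0.1321]
tcp_rot: [[-0.799, -0.602, -0.002], [-0.602, 0.799, 0.001], [0.001, 0.002, -1.0]]
force: [0.3, 0.5, -0.6]
opening: 0.545
grasp_force: 30.0
```

drive_tool(steps=[[38,0.15,-0.3,0,0,0,0.09],[38,0.15,-0.65,0,0,0,0.18],[38,0.15,-0.85,0,0,0,0.214],[38,0.15,-0.955,0,0,0,0.214],[38,0.15,-0.955,0,0,0,0.214],[38,0.15,-0.955,0,0,0,0.214],[38,0.15,-0.955,0,0,0,0.214]])

```text
time_s: 12.3
position: [0.641, -0.1867, 0.1318]
tcp_rot: [[-0.948, -0.32, -0.002], [-0.32, 0.948, 0.001], [0.002, 0.002, -1.0]]
force: [0.8, -0.4, -0.7]
opening: 0.547
grasp_force: 30.0
```

Run:
```python
from look import *
s=read_state();print(s["position"]*1000,s["opening"]*87,s["tcp_rot"].round(3))
rep("sqj",(642,-188),50,60)
```

```text
[ 641.56564794 -187.33541505  132.12276455] 48.13197430523269 [[-0.948 -0.319 -0.001]
 [-0.319  0.948  0.001]
 [ 0.001  0.001 -1.   ]]
sqj top 0
sqj scene 341 z57.9 circ 643 -190 d66 rect 643 -189 48x50 @19
```

drive_tool(steps=[[38,-0.004,-0.013,0.2,0,0,0],[38,-0.004,-0.013,0.36,0,0,0],[38,-0.004,-0.013,0.46,0,0,0],[38,-0.004,-0.013,0.52,0,0,0],[38,-0.004,-0.013,0.55,0,0,0],[38,-0.004,-0.013,0.56,0,0,0],[38,-0.004,-0.013,0.56,0,0,0],[38,-0.004,-0.013,0.56,0,0,0]])

```text
time_s: 13.2
position: [0.6438, -0.1906, 0.0657]
tcp_rot: [[-0.948, -0.318, 0.001], [-0.318, 0.948, -0.001], [-0.001, -0.001, -1.0]]
force: [0.0, -0.1, 0.5]
opening: 0.545
grasp_force: 30.0
```

drive_tool(steps=[[38,0,0,0.008,0,0,0],[38,0,0,0.013,0,0,0],[38,0,0,0.013,0,0,0]])

```text
time_s: 13.5
position: [0.6433, -0.1903, 0.0634]
tcp_rot: [[-0.948, -0.318, 0.0], [-0.318, 0.948, -0.0], [-0.0, -0.0, -1.0]]
force: [0.2, -0.8, -0.9]
opening: 0.547
grasp_force: 30.0
```

drive_tool(steps=[[38,0,0.012,0.005,0,0,0],[38,0,0.012,0.01,0,0,0],[38,0,0.012,0.015,0,0,0],[38,0,0.012,0.015,0,0,0]])

```text
time_s: 13.9
position: [0.6429, -0.1888, 0.0626]
tcp_rot: [[-0.948, -0.318, 0.0], [-0.318, 0.948, -0.0], [-0.0, -0.0, -1.0]]
force: [-2.5, 1.2, 6.0]
opening: 0.545
grasp_force: 30.0
```

drive_tool(steps=[[50,0,0,0,0,0,0],[53,0,0,0,0,0,0],[57,0,0,0,0,0,0],[62,0,0,0,0,0,0],[68,0,0,0,0,0,0],[70,0,0,0,0,0,0]])

```text
time_s: 14.5
position: [0.6428, -0.1889, 0.0613]
tcp_rot: [[-0.948, -0.318, -0.0], [-0.318, 0.948, 0.0], [0.0, 0.0, -1.0]]
force: [0.2, 0.7, 0.7]
opening: 0.777
grasp_force: 0.0
```

drive_tool(steps=[[70,0,0,-0.1,0,0,0],[70,0,0,-0.3,0,0,0],[75,0,0,-0.6,0,0,0],[80,0,0,-0.7,0,0,0],[87,0,0.4,-0.7,0,0,0],[87,0,0.9,-0.7,0,0,0],[87,0,0.9,-0.7,0,0,0]])

```text
time_s: 15.2
position: [0.6051, -0.0815, 0.1455]
tcp_rot: [[-0.947, -0.321, -0.005], [-0.321, 0.947, 0.003], [0.003, 0.004, -1.0]]
force: [-0.8, -0.1, -0.1]
opening: 0.987
grasp_force: 0.0
```

Run:
```python
from look import *
s=read_state();print(s["position"]*1000,s["opening"]*87,s["tcp_rot"].round(3))
rep("sqlid",(642,-188),50,74);rep("slid",(472,-92),35,59);rep("lr",(480,116),60,52);rep("ob",(480,117),90,32)
```

```text
[607.69940279 -84.53340748 145.79319064] 86.53329314039483 [[-0.947 -0.321 -0.001]
 [-0.321  0.947  0.   ]
 [ 0.001  0.    -1.   ]]
sqlid top 0
sqlid scene 637 z73.5 circ 643 -191 d66 rect 643 -191 49x50 @18
slid top 0
slid scene 171 z58.4 circ 473 -95 d38 rect 473 -96 34x35 @54
lr top 0
lr scene 325 z51.5 circ 480 115 d71 rect 485 119 50x68 @46
ob top 0
ob scene 406 z31.2 circ 483 119 d141 rect 485 117 126x70 @2
```

drive_tool(steps=[[87,0.236,0.965,0,0,0,0],[87,0.236,0.965,0,0,0,0],[87,0.236,0.965,0,0,0,0]])

```text
time_s: 15.6
position: [0.5424, 0.016, 0.1452]
tcp_rot: [[-0.948, -0.318, -0.003], [-0.318, 0.948, 0.001], [0.003, 0.002, -1.0]]
force: [0.4, -0.1, -0.2]
opening: 0.999
grasp_force: 0.0
```

drive_tool(steps=[[87,0.236,0.965,0,0,0,0.2],[87,0.236,0.965,0,0,0,0.2],[87,0.236,0.965,0,0,0,0.2],[87,0.236,0.965,0,0,0,0.2],[87,0.236,0.965,0,0,0,0.2],[87,0.236,0.965,0,0,0,0.2],[87,0.236,0.965,0,0,0,0.2]])

```text
time_s: 16.3
position: [0.4829, 0.1138, 0.1456]
tcp_rot: [[-1.0, -0.021, 0.001], [-0.021, 1.0, -0.0], [-0.001, -0.0, -1.0]]
force: [0.4, 0.5, 0.5]
opening: 1.0
grasp_force: 0.0
```

drive_tool(steps=[[87,0.02,0.015,0.2,0,0,0],[87,0.02,0.015,0.4,0,0,0],[87,0.02,0.015,0.6,0,0,0],[87,0.02,0.015,0.75,0,0,0],[87,0.02,0.015,0.83,0,0,0],[87,0.02,0.015,0.87,0,0,0],[87,0.02,0.015,0.87,0,0,0]])

```text
time_s: 17.0
position: [0.4791, 0.1165, 0.0408]
tcp_rot: [[-1.0, -0.023, -0.0], [-0.023, 1.0, -0.0], [0.0, -0.0, -1.0]]
force: [-0.9, -0.3, 0.0]
opening: 1.002
grasp_force: 0.0
```

drive_tool(steps=[[80,0,0,0,0,0,0],[75,0,0,0,0,0,0],[70,0,0,0,0,0,0],[65,0,0,0,0,0,0],[58,0,0,0,0,0,0],[58,0,0,0,0,0,0],[58,0,0,0,0,0,0]])

```text
time_s: 17.7
position: [0.4791, 0.1169, 0.0415]
tcp_rot: [[-1.0, -0.023, 0.001], [-0.023, 1.0, 0.0], [-0.001, 0.0, -1.0]]
force: [0.5, -0.1, 5.3]
opening: 0.773
grasp_force: 30.0
```

drive_tool(steps=[[58,0,0,-0.1,0,0,0],[58,0,0,-0.25,0,0,0],[58,0,0,-0.4,0,0,0],[58,0,0,-0.6,0,0,0],[58,0,0,-0.7,0,0,0],[58,-0.3,-0.25,-0.7,0,0,0],[58,-0.57,-0.47,-0.7,0,0,0],[58,-0.57,-0.47,-0.7,0,0,0]])

```text
time_s: 18.5
position: [0.5549, 0.0587, 0.1265]
tcp_rot: [[-1.0, -0.02, 0.009], [-0.02, 1.0, -0.002], [-0.009, -0.002, -1.0]]
force: [-0.6, 0.4, -1.6]
opening: 0.768
grasp_force: 30.0
```

drive_tool(steps=[[58,-0.3,-0.25,0,0,0,0],[58,-0.5,-0.42,0,0,0,0],[58,-0.576,-0.473,0,0,0,0],[58,-0.576,-0.473,0,0,0,0],[58,-0.576,-0.473,0,0,0,0],[58,-0.576,-0.473,0,0,0,0]])

```text
time_s: 19.1
position: [0.6168, 0.0083, 0.1248]
tcp_rot: [[-1.0, -0.024, -0.003], [-0.024, 1.0, 0.001], [0.003, 0.001, -1.0]]
force: [-0.5, 0.2, -0.5]
opening: 0.775
grasp_force: 30.0
```

Run:
```python
from look import *
save("c1")
s=read_state();print(s["position"]*1000,s["opening"]*87,s["tcp_rot"].round(3))
rep("lrj",(619,7),60,69);rep("ob",(480,117),90,32)
```

```text
[617.53979818   8.07850384 125.06572542] 67.03376479392607 [[-1.    -0.024 -0.002]
 [-0.024  1.     0.   ]
 [ 0.002  0.    -1.   ]]
lrj top 0
lrj scene 286 z67.9 circ 621 8 d70 rect 620 5 64x65 @88
ob top 0
ob scene 49 z28.9 circ 454 117 d95 rect 470 100 95x46 @44
```

View pics/c1.png

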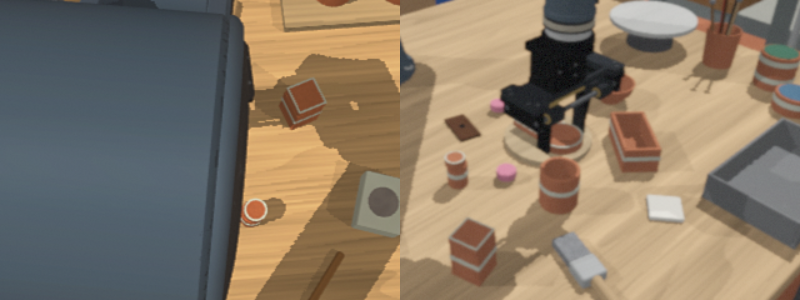

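The square and small lids are seated at right (472,237) and (457,158). The large lid is held at (563,138), above its jar at (559,170). Lowering it.

drive_tool(steps=[[58,-0.013,-0.01,0.15,0,0,0],[58,-0.013,-0.01,0.27,0,0,0],[58,-0.013,-0.01,0.35,0,0,0],[58,-0.013,-0.01,0.39,0,0,0],[58,-0.013,-0.01,0.405,0,0,0],[58,-0.013,-0.01,0.405,0,0,0],[58,-0.013,-0.01,0.405,0,0,0]])

```text
time_s: 19.9
position: [0.621, 0.0057, 0.077]
tcp_rot: [[-1.0, -0.023, 0.001], [-0.023, 1.0, -0.0], [-0.001, -0.0, -1.0]]
force: [-0.2, -0.7, -2.0]
opening: 0.77
grasp_force: 30.0
```

drive_tool(steps=[[58,0,0,0.006,0,0,0],[58,0,0,0.01,0,0,0],[58,0,0,0.01,0,0,0]])

```text
time_s: 20.2
position: [0.6206, 0.0057, 0.0755]
tcp_rot: [[-1.0, -0.023, 0.0], [-0.023, 1.0, -0.0], [-0.0, -0.0, -1.0]]
force: [-0.8, -1.0, -1.0]
opening: 0.773
grasp_force: 30.0
```

drive_tool(steps=[[58,0.008,0.01,0.006,0,0,0],[58,0.008,0.01,0.012,0,0,0],[58,0.008,0.01,0.018,0,0,0],[58,0.008,0.01,0.018,0,0,0]])

```text
time_s: 20.6
position: [0.6194, 0.007, 0.0736]
tcp_rot: [[-1.0, -0.023, -0.0], [-0.023, 1.0, 0.0], [0.0, 0.0, -1.0]]
force: [-2.0, 0.7, 3.4]
opening: 0.775
grasp_force: 30.0
```

drive_tool(steps=[[58,0,0,0.004,0,0,0],[69,0,0,0.004,0,0,0],[72,0,0,0.004,0,0,0],[76,0,0,0.004,0,0,0],[82,0,0,0.004,0,0,0],[87,0,0,0.004,0,0,0],[87,0,0,0.004,0,0,0]])

```text
time_s: 21.3
position: [0.6195, 0.0069, 0.0725]
tcp_rot: [[-1.0, -0.023, -0.0], [-0.023, 1.0, 0.0], [0.0, 0.0, -1.0]]
force: [0.3, -0.7, 0.6]
opening: 0.978
grasp_force: 0.0
```

drive_tool(steps=[[87,0,0,-0.1,0,0,0],[87,0,0,-0.3,0,0,0],[87,0,0,-0.6,0,0,0],[87,0.57,0.46,-0.6,0,0,0],[87,0.57,0.46,-0.6,0,0,0],[87,0.57,0.46,-0.6,0,0,0]])

```text
time_s: 21.9
position: [0.5441, 0.0634, 0.1454]
tcp_rot: [[-1.0, -0.026, -0.006], [-0.026, 1.0, 0.001], [0.006, 0.002, -1.0]]
force: [-0.2, -0.3, -0.3]
opening: 0.998
grasp_force: 0.0
```

Run:
```python
from look import *
s=read_state();print(s["position"]*1000,s["opening"]*87,s["tcp_rot"].round(3))
rep("lrlid",(619,7),60,84);rep("ob",(480,117),90,32);rep("objar",(612,211),85,50)
```

```text
[550.03350399  60.97828039 145.78708368] 87.16831914739709 [[-1.    -0.025  0.002]
 [-0.025  1.    -0.   ]
 [-0.002 -0.    -1.   ]]
lrlid top 35 z85.4 circ 648 5 d20 rect 649 5 7x20 @7
lrlid scene 620 z83.4 circ 621 5 d72 rect 620 3 67x67 @86
ob top 29 z31.6 circ 432 85 d30 rect 432 83 5x30 @81
ob scene 912 z31.4 circ 481 117 d141 rect 480 117 132x74 @1
objar top 0
objar scene 370 z47.9 circ 613 210 d141 rect 612 211 66x131 @51
```

drive_tool(steps=[[87,0.3,0.25,0,0,0,0],[87,0.567,0.48,0.1,0,0,0],[87,0.567,0.48,0.2,0,0,0],[87,0.567,0.48,0.2,0,0,0],[87,0.567,0.48,0.2,0,0,0],[87,0.567,0.48,0.2,0,0,0]])

```text
time_s: 22.6
position: [0.4829, 0.1158, 0.1213]
tcp_rot: [[-1.0, -0.022, 0.003], [-0.022, 1.0, -0.0], [-0.003, -0.0, -1.0]]
force: [0.2, -0.2, 0.6]
opening: 1.002
grasp_force: 0.0
```

Now descending 100 mm to z ≈ 0.021.

drive_tool(steps=[[87,0.02,0.01,0.2,0,0,0],[87,0.02,0.01,0.4,0,0,0],[87,0.02,0.01,0.6,0,0,0],[87,0.02,0.01,0.73,0,0,0],[87,0.02,0.01,0.8,0,0,0],[87,0.02,0.01,0.83,0,0,0],[87,0.02,0.01,0.83,0,0,0]])

```text
time_s: 23.3
position: [0.4788, 0.1174, 0.0212]
tcp_rot: [[-1.0, -0.023, 0.001], [-0.023, 1.0, -0.0], [-0.001, -0.0, -1.0]]
force: [-0.5, -0.2, 0.5]
opening: 0.999
grasp_force: 0.0
```

drive_tool(steps=[[80,0,0,0,0,0,0],[75,0,0,0,0,0,0],[70,0,0,0,0,0,0],[65,0,0,0,0,0,0],[58,0,0,0,0,0,0],[58,0,0,0,0,0,0],[58,0,0,0,0,0,0]])

```text
time_s: 24.0
position: [0.4784, 0.1178, 0.0215]
tcp_rot: [[-1.0, -0.023, 0.001], [-0.023, 1.0, 0.0], [-0.001, 0.0, -1.0]]
force: [0.1, 1.6, 4.2]
opening: 0.778
grasp_force: 30.0
```

drive_tool(steps=[[58,0,0,-0.1,0,0,0],[58,0,0,-0.25,0,0,0],[58,0,0,-0.4,0,0,0],[58,0,0,-0.6,0,0,0],[58,0,0,-0.75,0,0,0],[58,0,0,-0.8,0,0,0],[58,0,0,-0.8,0,0,0]])

```text
time_s: 24.7
position: [0.4784, 0.1176, 0.1179]
tcp_rot: [[-1.0, -0.023, 0.002], [-0.023, 1.0, -0.0], [-0.002, -0.0, -1.0]]
force: [-0.6, -0.1, -1.9]
opening: 0.78
grasp_force: 30.0
```

drive_tool(steps=[[58,-0.2,0.15,0,0,0,0],[58,-0.4,0.27,0,0,0,0],[58,-0.56,0.383,0,0,0,0]])

```text
time_s: 25.0
position: [0.5447, 0.1656, 0.1158]
tcp_rot: [[-1.0, -0.023, -0.001], [-0.023, 1.0, -0.0], [0.001, -0.0, -1.0]]
force: [0.1, -0.8, -1.5]
opening: 0.775
grasp_force: 30.0
```

drive_tool(steps=[[58,-0.2,0.15,0,0,0,0.08],[58,-0.4,0.27,0,0,0,0.16],[58,-0.56,0.383,0,0,0,0.24],[58,-0.56,0.383,0,0,0,0.32],[58,-0.56,0.383,0,0,0,0.4],[58,-0.56,0.383,0,0,0,0.469],[58,-0.56,0.383,0,0,0,0.469],[58,-0.56,0.383,0,0,0,0.469]])

```text
time_s: 25.8
position: [0.6094, 0.2125, 0.1157]
tcp_rot: [[-0.779, 0.627, -0.003], [0.627, 0.779, -0.001], [0.002, -0.002, -1.0]]
force: [0.3, 0.2, -1.5]
opening: 0.78
grasp_force: 30.0
```

Run:
```python
from look import *
save("d1")
s=read_state();print(s["position"]*1000,s["opening"]*87,s["tcp_rot"].round(3))
rep("objar",(612,211),85,50);rep("held",(612,211),95,128)
```

```text
[609.85900062 212.51134101 116.33431565] 67.58755927331143 [[-0.778  0.628 -0.001]
 [ 0.628  0.778 -0.   ]
 [ 0.001 -0.001 -1.   ]]
objar top 148 z49.5 circ 575 239 d73 rect 575 239 64x36 @52
objar scene 307 z48.1 circ 613 211 d138 rect 613 211 67x128 @51
held top 899 z127.3 circ 609 208 d141 rect 611 210 69x128 @51
held scene 955 z125.9 circ 613 209 d143 rect 611 210 86x130 @53
```

View pics/d1.png

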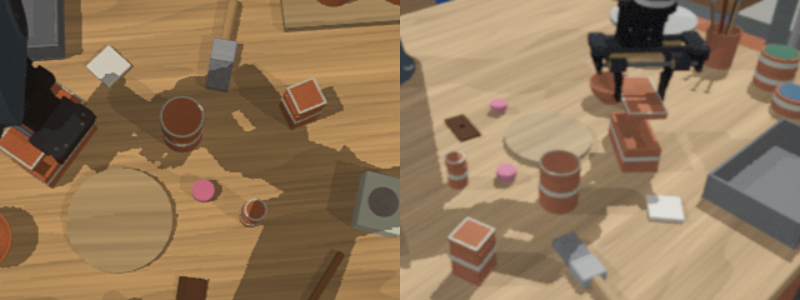

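The left and right panels show three lids seated and the oblong lid held level at right (640,100), in line above its jar at (634,140). Lowering it.

drive_tool(steps=[[58,0,0.008,0.15,0,0,0],[58,0,0.008,0.3,0,0,0],[58,0,0.008,0.41,0,0,0],[58,0,0.008,0.47,0,0,0],[58,0,0.008,0.495,0,0,0],[58,0,0.008,0.5,0,0,0],[58,0,0.008,0.5,0,0,0],[58,0,0.008,0.5,0,0,0]])

```text
time_s: 26.7
position: [0.6115, 0.2135, 0.0579]
tcp_rot: [[-0.777, 0.629, 0.002], [0.629, 0.777, 0.0], [-0.001, 0.001, -1.0]]
force: [0.1, -0.1, -2.4]
opening: 0.775
grasp_force: 30.0
```

drive_tool(steps=[[58,0,0,0.006,0,0,0],[58,0,0,0.01,0,0,0],[58,0,0,0.01,0,0,0]])

```text
time_s: 27.0
position: [0.6109, 0.2134, 0.056]
tcp_rot: [[-0.777, 0.629, 0.0], [0.629, 0.777, 0.0], [-0.0, 0.0, -1.0]]
force: [-0.5, -0.4, -2.0]
opening: 0.778
grasp_force: 30.0
```

drive_tool(steps=[[58,0,0,0.007,0,0,0],[58,0,0,0.014,0,0,0],[58,0,0,0.02,0,0,0],[58,0,0,0.02,0,0,0]])

```text
time_s: 27.4
position: [0.6109, 0.2134, 0.0536]
tcp_rot: [[-0.777, 0.629, -0.0], [0.629, 0.777, -0.0], [0.0, -0.0, -1.0]]
force: [-1.3, 0.4, -1.1]
opening: 0.779
grasp_force: 30.0
```

drive_tool(steps=[[58,0,0,0.004,0,0,0],[58,0,0,0.008,0,0,0],[58,0,0,0.008,0,0,0]])

```text
time_s: 27.7
position: [0.6109, 0.2134, 0.0535]
tcp_rot: [[-0.777, 0.629, 0.0], [0.629, 0.777, -0.0], [-0.0, 0.0, -1.0]]
force: [-1.6, 0.1, 5.0]
opening: 0.771
grasp_force: 30.0
```

Contact registered at 5 N. Releasing, then backing up clear of the jar.

drive_tool(steps=[[69,0,0,0,0,0,0],[72,0,0,0,0,0,0],[76,0,0,0,0,0,0],[82,0,0,0,0,0,0],[87,0,0,0,0,0,0],[87,0,0,0,0,0,0]])

```text
time_s: 28.3
position: [0.6109, 0.2134, 0.0524]
tcp_rot: [[-0.777, 0.629, -0.0], [0.629, 0.777, -0.0], [0.0, -0.0, -1.0]]
force: [0.7, 0.3, -0.2]
opening: 0.976
grasp_force: 0.0
```

drive_tool(steps=[[87,0,0,-0.1,0,0,0],[87,0,0,-0.3,0,0,0],[87,0,0,-0.6,0,0,0],[87,0,0,-0.9,0,0,0],[87,0,0,-1,0,0,0],[87,0,0,-1,0,0,0],[87,0,0,-1,0,0,0],[87,0,0,-1,0,0,0]])

```text
time_s: 29.1
position: [0.6094, 0.2131, 0.1705]
tcp_rot: [[-0.777, 0.629, -0.004], [0.629, 0.777, -0.001], [0.003, -0.003, -1.0]]
force: [-0.1, 0.4, -0.8]
opening: 1.001
grasp_force: 0.0
```

Run:
```python
from look import *
save("e1")
s=read_state();print(s["position"]*1000,s["opening"]*87,s["qvel"].round(2))
rep("slid",(472,-92),35,59);rep("sqlid",(642,-188),50,74);rep("lrlid",(619,7),60,84);rep("oblid",(612,211),90,64)
```

```text
[609.78124894 213.18542665 170.49344172] 86.96240731669684 [ 0.06 -0.16 -0.48 -0.02 -0.02 -0.01]
slid top 278 z60.0 circ 472 -94 d36 rect 471 -94 35x34 @41
slid scene 164 z58.1 circ 472 -96 d38 rect 472 -95 34x36 @58
sqlid top 605 z75.3 circ 643 -190 d66 rect 643 -190 49x49 @18
sqlid scene 639 z73.5 circ 644 -191 d65 rect 643 -191 49x49 @19
lrlid top 955 z85.4 circ 619 5 d69 rect 619 6 67x66 @18
lrlid scene 617 z83.5 circ 620 5 d70 rect 619 5 67x69 @51
oblid top 1140 z65.0 circ 611 211 d141 rect 612 211 69x128 @51
oblid scene 1010 z63.3 circ 612 211 d144 rect 613 210 68x132 @51
```

View pics/e1.png

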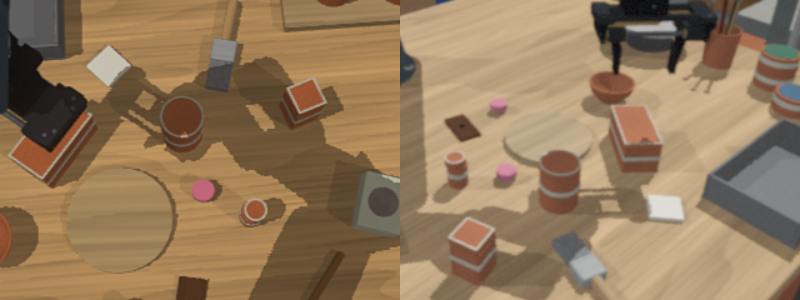

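All four lids sit flat on their own jars, within about 2 mm and in line. The gripper is clear and the bystanders are untouched, so I'm handing in.

```bash
python3 -c "
from rig import order
print(order.hand_in())"
```

```text
the job is handed in; nothing more can be done
None
```

All four lids are seated flat on their own jars, within about 3 mm and in line by the last camera check, and the job was handed in at about 29 s; no verdict came back.

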